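Still the drying hanger over the drip tray

ROBOT

A 6-joint arm with a two-finger parallel gripper is mounted at the origin on the work surface. World frame = base frame: x ahead of the robot, y to its left, z up, the work surface at z = 0. Lengths are in m, angles in rad, forces in N, time in s.
With the tool pointing down it reaches from about 0.325 to 0.775 m from the base axis. Payload 5.5 kg.
Tool frame: the origin (TCP) lies between the finger pads; the fingertips stand 8 mm ahead of it and the grasp point (between the pads) lies 11 mm behind it (tcp_to_tips is the distance from the TCP to the fingertips, in m); z points along the fingers, y is the line along which they close (so a half turn about z gives the same grasp; the last joint's range is limited). The gripper opens to 88 mm and grips with 3 to 60 N. Pads are 20 mm wide; open, the fingers measure 115 mm over their backs; the gripper's body (75 mm by 178 mm) begins 61 mm behind the grasp point.
Start: joints at [1.263, 0.091, 1.231, -0, 1.82, -0.057], TCP at [0.149, 0.581, 0.197] pointing down, gripper open.
Joint ranges: [-2.87, 2.87], [-0.86, 2.18], [0.17, 2.46], [-1.51, 4.65], [0.06, 2.69], [-2.65, 2.65]. Speed limits (rad/s): [2.57, 2.57, 3.01, 3.14, 3.14, 3.14].

INTERFACE

Orientations are given as a unit quaternion [w, x, y, z].
In Python, from bench import * gives the robot as it stands. Calls block until the motion is done:
- move_to(position, orientation): joint-space move of the TCP to a pose.
- move_l(position, speed=0.15, orientation=None): straight line of the TCP; orientation=None keeps the orientation; speed is the mean speed in m/s.
- movej(angles): joint-space move.
- gripper_open() and close(): open the fingers fully, or close them until they stop; the grip force is fixed at half the most.
- hold(seconds).
- inverse_kinematics(position, orientation): joint angles nearest the present ones, or None.
- state(): the state.
- get_image(name): name is "side" or "top"; returns a dict with "frame" (480x640x3 uint8, blue, green, red), "depth" (480x640 float32, m along the optical axis (not along the pixel's ray), 0 where there is no reading), "camera_matrix" (3x3 intrinsics, pixels), "view" (4x4, takes a point from world to camera coordinates). Camera axes: x right, y up, looking along -z (the intrinsics and any distortion apply to the point x, -y, -z); pixel columns grow to the right and rows downward; lengths in m; the calibration is good to about 2 mm. A picture is of the moment at which its call begins.
A pose or a line that the arm cannot do raises IKError and nothing moves.
- job_done(): hands the job in; it is judged then, once.
The state is a dict: "time": time; "joint_pos": joint angles; "dq": joint speeds; "joint_torque": joint torques, N m; "ee_pos": TCP position; "ee_rot": TCP orientation; "ft_force": force on the tool from outside, world axes, zero at the start; "moment": the same for the moment, N m; "finger_gap": finger opening in m; "finger_force": force on a finger pad.
Only numpy, scipy, OpenCV 4.12 (cv2) and the standard library are available. Lean on these libraries where they do the work, as an engineer would, in place of code of your own. Each camera call takes 0.05 s, during which the arm holds its last target. There are 200 camera calls.

TASK

Two freshly painted toy houses hang on a drying hanger that a prop holds askew: draw the prop out from under the hanger's bar and leave it standing upright on the table, clear of the hanger. The hanger will then swing for a minute and more on its free pivot, so use the wooden knob of its trolley to move it along the rail until it is centred over the drip tray and steer the swing out of it; keep it hanging level and still there for at least five seconds, then let go. The paint is wet: touch the hanger with nothing (no checking it with the prop either), do not let it swing wildly, and knock neither the paint bottle nor the jar over.

Things in the scene. Friction and masses are not known exactly. Their poses are not given: they have to be found in the camera images.
- rail: Fixed overhead rail: aluminium bar 30 x 30 mm, 860 mm long, underside 260 and top 290 mm above the table, on two green posts (feet 160 x 70 x 12 mm) at y = -520 and +340 mm. Origin on the table right below the trolley's starting place; its y axis runs along the rail, z is up.
- trolley (a joint): Position of the steel trolley (50 x 70 mm saddle on the rail, 0.5 kg) along the rail's y axis, in m, 0 at the start, stops at -0.29 and +0.06. About 2 N of dry friction and 2 N s/m of drag hold it where it is left; the swinging hanger alone does not move it.
- knob (a point): Centre of the trolley's upright square wooden knob, 30 x 30 mm and 50 mm high (300 to 350 mm above the table), sides parallel to the rail; grasp it from above. The hanger's pivot is 90 mm straight below this point.
- hanger (a joint): Swing angle of the drying hanger, rad: 0 level, positive when its end towards the rail's +y is up; about +0.30 on the prop. Its pivot is an almost frictionless pin parallel to the rail's x axis, 235 mm above the table. Rigid, 0.55 kg nominal. Free period about 1.27 s: 0.404 * angle'' = -9.81 * angle - (trolley acceleration along +y, m/s2). It loses half its swing only in about 60 s.
- bar_mid (a point): Middle of the hanger's bar, 60 mm below the pivot. The bar is 460 mm long (along the rail) and 12 mm thick; two thin struts join it to the pivot. Under it hang, rigidly fixed, two white toy houses 55 mm wide, 50 mm deep and 70 mm high, 180 mm either side of the middle. The centre of mass is about 97 mm below the pivot.
- prop: Loose prop, 0.6 kg, upright. Origin on the table below its grip lug (24 x 24 mm, 74 mm high: grasp it from above). x axis: across the rail to the bar, about 130 mm away. Column 20 x 24 mm, 215 mm high, at x = 90 mm; its 16 mm arm, 194 mm up, reaches x = 150 mm under the bar's +y half. Base 10 mm high, x = -30 to 170 mm, 60 mm wide, glides easily; slid 50 mm along -x it lets the bar drop.
- tray: Fixed aluminium drip tray on the table, 430 mm along the rail (its y axis), 140 mm across, rim 12 mm high. Origin at its middle, on the table, straight under the rail, 150 to 225 mm from the trolley's start towards the rail's -y. The hanger is centred when the knob is straight above this point.
- bottle: Loose green paint bottle, 48 mm diameter, 120 mm high, between the robot and the rail; origin at the centre of its underside.
- jar: Loose blue paint jar with a white lid, 64 mm diameter, 70 mm high, between the robot and the rail; origin at the centre of its underside.

How it is judged:
By the outcome, as a careful person would: the job done as asked, in the order asked, and still so for the second after the job is handed in, with the robot touching nothing.
It also fails if it takes over 61 s, if anything falls off the work surface, if the arm or the gripper's body presses on something with over 40 N, if the wrist force passes 120 N, or if a joint passes its speed limit or range.

## Working session

There is one attempt and no reset: what is moved stays moved. The work goes in short steps, each a Python script; the robot and the scene stay as the last script left them, time stands still between calls to the robot, and variables do not carry over. Pictures are saved under pics/ and viewed, at most 10 in all, crops included, and the job is handed in when it is done.

```bash
ls; mkdir -p pics; cat > h.py <<'E'
from bench import *
import numpy as np, cv2
def ray(im,u,v):
    K=np.array(im["camera_matrix"]);V=np.array(im["view"])
    d=np.array([(u-K[0,2])/K[0,0],-(v-K[1,2])/K[1,1],-1.0])
    R=V[:3,:3];return -R.T@V[:3,3],R.T@d
def onplane(im,u,v,z):
    o,d=ray(im,u,v);return o+d*(z-o[2])/d[2]
def cloud(im):
    v,u=np.mgrid[:480,:640];K=np.array(im["camera_matrix"]);V=np.array(im["view"])
    D=im["depth"];P=np.stack([(u-K[0,2])/K[0,0]*D,-(v-K[1,2])/K[1,1]*D,-D],-1)
    return (P-V[:3,3])@V[:3,:3]
E
python3 - <<'E'
from h import *
for n in("side","top"):
    im=get_image(n);cv2.imwrite(f"pics/{n}0.png",im["frame"]);np.save(f"pics/{n}0.npy",im,allow_pickle=True)
    print(n,np.round(im["camera_matrix"],1).tolist(),np.round(im["view"],3).tolist(),[k for k in im])
s=state();print({k:np.round(v,3).tolist() for k,v in s.items()})
E
```

```text
pics
side [[557.5, 0.0, 320.7], [0.0, 557.5, 251.9], [0.0, 0.0, 1.0]] [[0.926, 0.377, -0.009, -0.519], [-0.273, 0.688, 0.672, -0.007], [0.26, -0.62, 0.74, -1.292], [0.0, 0.0, 0.0, 1.0]] ['frame', 'depth', 'camera_matrix', 'view']
top [[469.1, 0.0, 321.5], [0.0, 469.1, 236.8], [0.0, 0.0, 1.0]] [[0.026, -1.0, 0.003, -0.001], [0.992, 0.026, 0.124, -0.581], [-0.124, 0.0, 0.992, -1.035], [0.0, 0.0, 0.0, 1.0]] ['frame', 'depth', 'camera_matrix', 'view']
{'time': 0.1, 'joint_pos': [1.263, 0.092, 1.232, 0.0, 1.82, -0.057], 'dq': [-0.001, -0.001, -0.003, 0.001, -0.002, -0.0], 'joint_torque': [0.003, -44.785, -40.757, 0.07, 0.028, -0.0], 'ee_pos': [0.149, 0.581, 0.196], 'ee_rot': [-0.0, 0.125, 0.992, -0.001], 'ft_force': [-0.191, 0.243, -0.475], 'moment': [-0.036, -0.023, -0.005], 'finger_force': 0.0, 'finger_gap': 0.088}
```

View pics/side0.png

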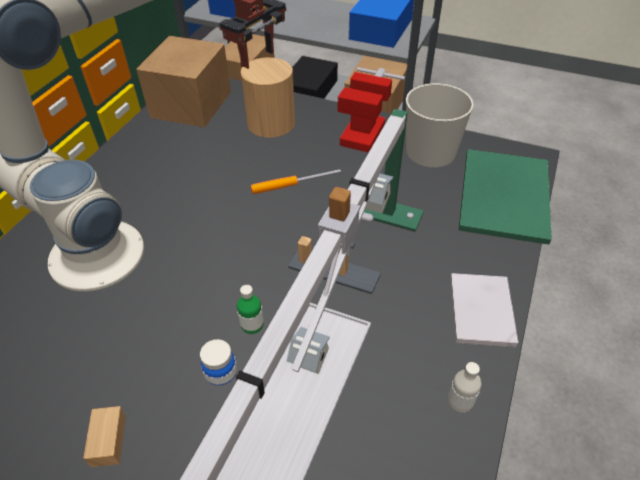

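View pics/top0.png

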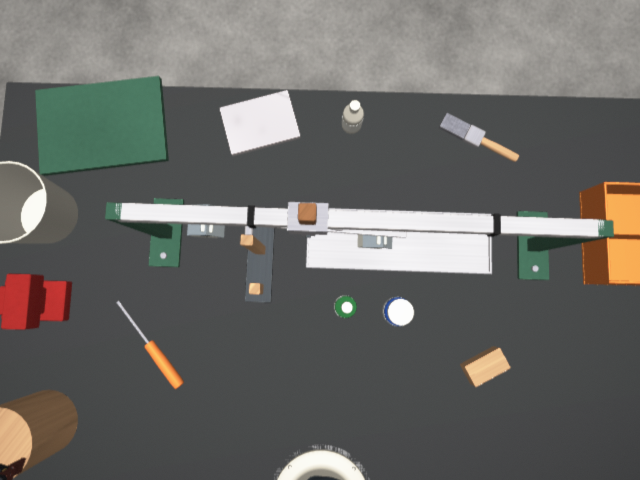

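The side view shows the knob at (340,203), the lug at (305,250), the bottle at (250,310), the jar at (217,362) and the tray at its lower right. The top view shows the knob at (307,212), the lug at (255,289), the column top at (247,240), the tray spanning (306..492, 232..272), the bottle at (345,306) and the jar at (399,311).

```bash
python3 - <<'E'
from h import *
T=np.load("pics/top0.npy",allow_pickle=True).item();S=np.load("pics/side0.npy",allow_pickle=True).item()
def blobs(im,lo,hi,box,z,name,amin=20):
    hsv=cv2.cvtColor(im["frame"],cv2.COLOR_BGR2HSV);m=cv2.inRange(hsv,lo,hi)
    b=np.zeros_like(m);x0,y0,x1,y1=box;b[y0:y1,x0:x1]=255;m&=b
    C=cloud(im)
    for c in cv2.findContours(m,cv2.RETR_EXTERNAL,cv2.CHAIN_APPROX_NONE)[0]:
        if cv2.contourArea(c)<amin: continue
        r=cv2.minAreaRect(c);u,v=r[0]
        print(name,np.round(r[0],1),np.round(r[1],1),round(r[2],1),"plane",np.round(onplane(im,u,v,z),4),"depthpt",np.round(C[int(v),int(u)],3))
        corners=[np.round(onplane(im,*p,z)[:2],3).tolist() for p in cv2.boxPoints(r)];print("   ",corners)
wood=((5,80,60),(22,255,255))
blobs(T,*wood,(290,195,330,228),.35,"knobT")
blobs(T,*wood,(235,280,275,300),.074,"lugT")
blobs(T,*wood,(235,230,275,262),.215,"colT")
blobs(S,*wood,(325,180,360,225),.35,"knobS")
blobs(S,*wood,(295,232,315,268),.074,"lugS")
blobs(T,(0,0,190),(180,60,255),(335,295,357,320),.12,"bottlecap")
blobs(T,(50,100,40),(85,255,255),(330,290,360,322),.10,"bottle")
blobs(T,(0,0,150),(180,60,255),(380,295,420,330),.07,"jarlid")
C=cloud(T)
# tray: height 0..0.02 bright
hsv=cv2.cvtColor(T["frame"],cv2.COLOR_BGR2HSV)
m=((hsv[...,2]>120)&(abs(C[...,2]-.006)<.012)&(T["depth"]>0)).astype(np.uint8)*255
m[:225]=0;m[285:]=0;m[:,:300]=0;m[:,:]*=1;m[:,500:]=0
p=C[m>0];print("tray n",len(p),p.min(0),p.max(0),np.percentile(p,[1,99],axis=0).round(3).tolist())
# rail direction: top z~.29
mm=(abs(C[...,2]-.29)<.008)&(abs(C[...,0]-.6)<.15)
p=C[mm];a=np.polyfit(p[:,1],p[:,0],1);print("rail x=a*y+b",a,"yrange",p[:,1].min(),p[:,1].max(),len(p))
# prop base
m=(C[...,2]>.004)&(C[...,2]<.03)&(C[...,1]>.05)&(C[...,1]<.25)&(C[...,0]>.3)&(C[...,0]<.62)
p=C[m];print("base",len(p),np.percentile(p,[1,50,99],axis=0).round(3).tolist())
E
python3 - <<'E'
import cv2
a=cv2.imread('pics/top0.png')[190:310,225:425];b=cv2.imread('pics/side0.png')[170:390,190:400]
a=cv2.resize(a,None,fx=2,fy=2,interpolation=cv2.INTER_CUBIC)
b=cv2.resize(b,None,fx=1.6,fy=1.6,interpolation=cv2.INTER_CUBIC)
import numpy as np
o=np.zeros((600,400,3),np.uint8);o[:240,:400]=a;o[240:240+352,:336]=b
cv2.imwrite('pics/crop0.png',o)
E
```

```text
knobT [306.5 213. ] [20. 17.] 90.0 plane [0.5794 0.0392 0.35  ] depthpt [0.579 0.04  0.35 ]
    [[0.595, 0.053], [0.596, 0.026], [0.563, 0.025], [0.563, 0.052]]
lugT [255.5 288. ] [10. 13.] 90.0 plane [0.4599 0.1542 0.074 ] depthpt [0.46  0.155 0.073]
    [[0.47, 0.169], [0.471, 0.141], [0.45, 0.14], [0.449, 0.168]]
colT [252.8 243.5] [28.9 13.8] 30.3 plane [0.5419 0.1437 0.215 ] depthpt [0.543 0.145 0.214]
    [[0.544, 0.174], [0.567, 0.162], [0.54, 0.113], [0.517, 0.126]]
knobS [339.  203.5] [33. 20.] 90.0 plane [0.5896 0.0147 0.35  ] depthpt [0.587 0.023 0.343]
    [[0.56, 0.046], [0.591, 0.058], [0.617, -0.015], [0.589, -0.026]]
lugS [304. 249.] [26. 12.] 90.0 plane [0.4684 0.1332 0.074 ] depthpt [0.463 0.144 0.061]
    [[0.441, 0.164], [0.465, 0.174], [0.495, 0.104], [0.471, 0.094]]
bottlecap [347. 307.] [10. 10.] 90.0 plane [ 0.4253 -0.0426  0.12  ] depthpt [ 0.425 -0.043  0.12 ]
    [[0.435, -0.032], [0.436, -0.053], [0.415, -0.053], [0.415, -0.032]]
bottle [345.8 306.6] [20.6 20.6] 63.4 plane [ 0.4256 -0.0412  0.1   ] depthpt [ 0.427 -0.038  0.123]
    [[0.434, -0.012], [0.455, -0.05], [0.417, -0.07], [0.397, -0.032]]
jarlid [400.5 311.5] [25. 27.] 0.0 plane [ 0.4175 -0.1617  0.07  ] depthpt [ 0.419 -0.16   0.071]
    [[0.388, -0.135], [0.446, -0.134], [0.447, -0.189], [0.389, -0.189]]
tray n 6415 [ 0.50822341 -0.38744343 -0.00564689] [0.60304509 0.04954446 0.01755611] [[0.51, -0.379, -0.002], [0.601, 0.044, 0.014]]
rail x=a*y+b [0.00879636 0.58187785] yrange -0.49647962070723267 0.3936192947541488 8214
base 1687 [[0.327, 0.065, 0.004], [0.507, 0.151, 0.009], [0.603, 0.226, 0.024]]
```

View pics/crop0.png

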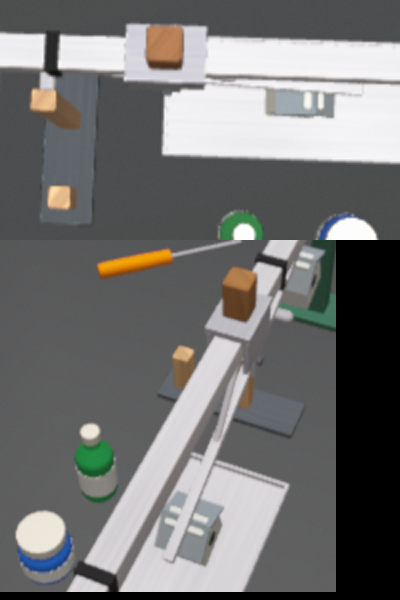

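The crop confirms the layout: the lug and column stand alone at about (255,288) and (247,239). The bar passes under the rail, and both houses are visible from the side camera. Next I refine the prop axis from the depth bands and pull the prop out.

```bash
cat >> h.py <<'E'
def down(yaw=0.):  # tool pointing down, closing line at world angle 90deg+yaw
    return [0.,-np.sin(yaw/2),np.cos(yaw/2),0.]
E
python3 - <<'E'
from h import *
T=np.load("pics/top0.npy",allow_pickle=True).item();C=cloud(T)
def band(z0,z1,x0,x1,y0,y1):
    p=C[(C[...,2]>z0)&(C[...,2]<z1)&(C[...,0]>x0)&(C[...,0]<x1)&(C[...,1]>y0)&(C[...,1]<y1)]
    r=cv2.minAreaRect(p[:,:2].astype(np.float32)*1000)
    return len(p),p.mean(0).round(4).tolist(),np.round(r[0],1),np.round(r[1],1),round(r[2],1)
print("knob",band(.346,.356,.54,.62,0,.08))
print("lug",band(.070,.080,.43,.49,.12,.19))
print("col",band(.211,.222,.50,.565,.12,.19))
print("base",band(.006,.014,.38,.565,.05,.25))
print("trayrim",band(.009,.016,.48,.60,-.42,.07))
print("jar",band(.066,.075,.36,.47,-.22,-.1))
for u,v in((306,270),(491,272)):print(onplane(T,u,v,.012).round(4))
for yw in(0,.05):print(inverse_kinematics([.46,.154,.03],down(yw)),inverse_kinematics([.36,.154,.03],down(yw)),inverse_kinematics([.58,-.17,.32],down()))
E
```

```text
knob (314, [0.5824, 0.039, 0.3493], array([582.4,  39.3]), array([29.6, 29.5]), 86.2)
lug (110, [0.4602, 0.1572, 0.0736], array([459.9, 157.6]), array([21.7, 22.4]), 1.7)
col (130, [0.5496, 0.1567, 0.2144], array([550.3, 157.2]), array([19.6, 23.3]), 1.5)
base (1132, [0.4941, 0.1552, 0.0098], array([473.9, 163.1]), array([147.9, 169.2]), 38.6)
trayrim (453, [0.5257, -0.1867, 0.0118], array([ 555.8, -167.2]), array([430.7,  88.9]), 89.5)
jar (513, [0.4178, -0.1613, 0.0697], array([ 417.5, -161.7]), array([53.8, 55.3]), 1.4)
[0.5051 0.0477 0.012 ]
[ 0.5117 -0.3808  0.012 ]
[ 2.52907285e-01 -1.90353262e-01  1.79929020e+00 -4.44089210e-16
  1.53265571e+00 -1.31788904e+00] [ 3.17278529e-01 -4.75532502e-01  2.02241141e+00 -4.44089210e-16
  1.59471375e+00 -1.25351780e+00] [-3.41401534e-01  1.69473566e-01  9.24046615e-01 -4.44089210e-16
  2.04807247e+00 -1.91219786e+00]
[ 2.52907285e-01 -1.90353262e-01  1.79929020e+00 -4.44089210e-16
  1.53265571e+00 -1.36788904e+00] [ 3.17278529e-01 -4.75532502e-01  2.02241141e+00 -4.44089210e-16
  1.59471375e+00 -1.30351780e+00] [-3.41401534e-01  1.69473566e-01  9.24046615e-01 -4.44089210e-16
  2.04807247e+00 -1.91219786e+00]
```

```bash
python3 - <<'E'
from h import *
q=down(-.005);L=np.array([.460,.1575])
move_to([.44,.1575,.26],q); move_l([*L,.10],.25); move_l([*L,.036],.12); close()
s=state();print("gap",s["finger_gap"],s["finger_force"],s["time"],np.round(s["ft_force"],1))
assert .02<s["finger_gap"]<.03
move_l([L[0]-.095,L[1]+.0005,.036],.22)
s=state();print("pulled",s["ee_pos"],s["time"],np.round(s["ft_force"],1))
gripper_open(); move_l([L[0]-.095,L[1]+.0005,.15],.25)
im=get_image("top");cv2.imwrite("pics/top1.png",im["frame"])
move_l([L[0]-.095,L[1]+.0005,.38],.4)
print(state()["time"])
for i in range(1):
    im=get_image("side");cv2.imwrite("pics/side1.png",im["frame"]);np.save("pics/side1.npy",im,allow_pickle=True)
o=np.hstack([cv2.imread("pics/top1.png")[150:340,100:520],cv2.imread("pics/side1.png")[100:290,200:580]])
cv2.imwrite("pics/m1.png",o)
E
```

```text
gap 0.02372344638801283 29.98856484889984 4.45 [ 0.4 -1.  -0.4]
pulled [0.36515036 0.1581395  0.0359494 ] 5.0333 [-1.8  0.3 -0.5]
7.5
```

View pics/m1.png

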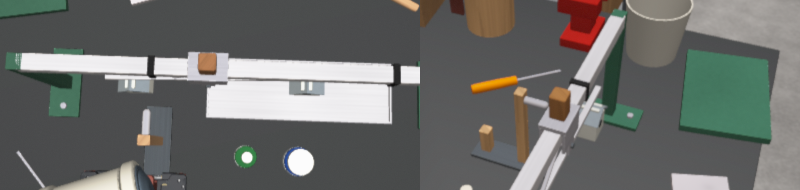

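The top view shows the prop standing upright about 95 mm back, at crop (147,140). The hanger is swinging free, and the bottle and jar are untouched. Next I grip the knob and measure the swing.

```bash
cat >> h.py <<'E'
from scipy.optimize import least_squares
K0=np.array([.5824,.0392]);U=np.array([-.0088,-1.0]);U=-U*np.array([-1,1]);U=np.array([.0088,1.])  # rail +y in world
ZK=.319;QK=down(-.0088)
def kpos(s): return [*(K0+U*s),ZK]
def feats(im,s):
    C=cloud(im);k=K0+U*s;out=[]
    for sg in(1,-1):
        m=(abs(C[...,0]-k[0])<.04)&(C[...,2]>.05)&(C[...,2]<.235)&(abs(C[...,1]-(k[1]+sg*.18))<.05)&(im["depth"]>0)
        p=C[m];out+= [p[:,2].mean() if len(p)>30 else np.nan,len(p)]
    return out
def watch(n,s,wait=.0):
    D=[]
    for i in range(n):
        t=state()["time"];D.append([t,*feats(get_image("side"),s)])
        if wait: hold(wait)
    return np.array(D)
W=np.sqrt(9.81/.404)
def fit(t,z,w=W,t0=None):  # z=c+a cos(w(t-t0))+b sin
    t0=t[0] if t0 is None else t0
    A=np.c_[np.ones_like(t),np.cos(w*(t-t0)),np.sin(w*(t-t0))]
    c=np.linalg.lstsq(A,z,rcond=None)[0];return c,np.std(A@c-z)
E
python3 - <<'E'
from h import *
p=kpos(0);move_to([p[0],p[1],.40],QK);move_l(p,.12);close()
s=state();print("gap",s["finger_gap"],s["time"],np.round(s["ee_pos"],4),np.round(s["ft_force"],1))
D=watch(28,0);np.save("w0.npy",D)
for r in D:print(np.round(r,4).tolist())
for c in(1,3):
    best=min(((fit(D[:,0],D[:,c],w)[1],w) for w in np.linspace(4,6,101)))
    print(c,fit(D[:,0],D[:,c]),best)
im=get_image("side");cv2.imwrite("pics/side2.png",im["frame"][100:])
E
```

```text
gap 0.029879079921791868 10.2833 [0.5824 0.039  0.319 ] [-0.4 -1.4 -0.5]
[10.2833, 0.1199, 435.0, 0.1994, 1168.0]
[10.3333, 0.1169, 408.0, 0.2044, 1063.0]
[10.3833, 0.116, 396.0, 0.2057, 1039.0]
[10.4333, 0.1175, 404.0, 0.2037, 1069.0]
[10.4833, 0.1214, 450.0, 0.1978, 1205.0]
[10.5333, 0.1258, 556.0, 0.1867, 1419.0]
[10.5833, 0.1239, 851.0, 0.1776, 1514.0]
[10.6333, 0.1351, 888.0, 0.1682, 1569.0]
[10.6833, 0.1476, 898.0, 0.1574, 1585.0]
[10.7333, 0.1597, 884.0, 0.1467, 1599.0]
[10.7833, 0.1715, 845.0, 0.1365, 1582.0]
[10.8333, 0.1805, 802.0, 0.1282, 1528.0]
[10.8833, 0.1879, 753.0, 0.1212, 1434.0]
[10.9333, 0.1932, 703.0, 0.1165, 1342.0]
[10.9833, 0.1964, 684.0, 0.1139, 1289.0]
[11.0333, 0.1967, 677.0, 0.1138, 1279.0]
[11.0833, 0.1946, 688.0, 0.1152, 1314.0]
[11.1333, 0.1899, 730.0, 0.1193, 1397.0]
[11.1833, 0.1839, 777.0, 0.1253, 1492.0]
[11.2333, 0.1749, 827.0, 0.133, 1573.0]
[11.2833, 0.1646, 874.0, 0.1427, 1595.0]
[11.3333, 0.1524, 893.0, 0.1534, 1597.0]
[11.3833, 0.1397, 894.0, 0.1641, 1567.0]
[11.4333, 0.1283, 877.0, 0.1738, 1543.0]
[11.4833, 0.1253, 677.0, 0.1825, 1471.0]
[11.5333, 0.1241, 471.0, 0.193, 1299.0]
[11.5833, 0.1192, 423.0, 0.2008, 1147.0]
[11.6333, 0.117, 402.0, 0.204, 1069.0]
1 (array([ 0.15429917, -0.03624171, -0.01909652]), np.float64(0.003261263167240146)) (np.float64(0.002540030094293977), np.float64(5.22))
3 (array([0.15634687, 0.04041503, 0.02088605]), np.float64(0.002428226085953567)) (np.float64(0.00132939467870335), np.float64(4.66))
```

View pics/side2.png

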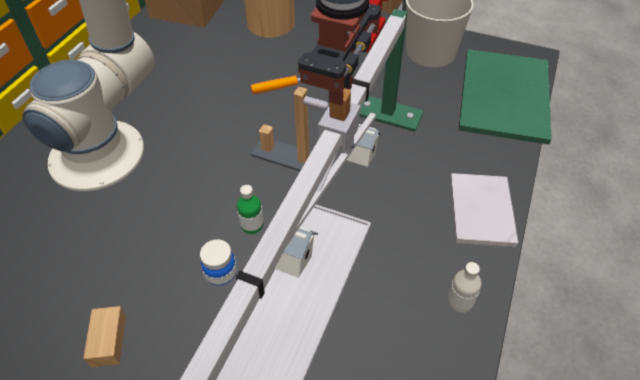

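The knob is gripped (gap 29.9 mm) and both houses are visible. The swing has a period of about 1.27 s, with the +y house lowest at t=10.38. I now make one shaped move to the tray, centred on a minimum of the swing so that it cancels most of it.

```bash
cat >> h.py <<'E'
from scipy.optimize import brentq
def Vn(T,w=W):  # spectrum of a unit quintic move
    x=np.linspace(-.5,.5,2001);v=30*((x+.5)**2)*((.5-x)**2);return np.trapezoid(v*np.cos(w*T*x),x)
E
python3 - <<'E'
from h import *
D=watch(27,0);t=D[:,0];c,e=fit(t,(D[:,1]-D[:,3])/.36)
P=c[1]-1j*c[2];amp=1.15*abs(P);print("amp",amp,"ph",np.angle(P),"res",e)
S=-.206
T=brentq(lambda T:Vn(T)*abs(S)/.404-amp,.3,1.2);print("T",T)
# theta=|P|cos(w(t-t0)+ph) minimal when the argument is pi
tm=t[0]+(np.pi-np.angle(P))/W;lag=.03;now=state()["time"]
while tm-T/2-lag<now+.02: tm+=2*np.pi/W
hold(tm-T/2-lag-now);t1=state()["time"]
move_l(kpos(S),abs(S)/T)
s=state();print("start",t1,"want",tm-T/2-lag,"end",s["time"],"nominal",t1+T,np.round(s["ee_pos"],4),s["finger_gap"],np.round(s["ft_force"],1))
D=watch(27,S);np.save("w1.npy",D)
print(np.round(D[::3],4).tolist())
c,e=fit(D[:,0],D[:,1]/.18);print(c,np.hypot(*c[1:]),e)
im=get_image("side");cv2.imwrite("pics/side3.png",im["frame"])
E
```

```text
amp 0.2715714354397429 ph -2.7872954289253036 res 0.005683200429519397
T 1.1618568682791466
start 13.6 want 13.600624245499924 end 14.9083 nominal 14.761856868279146 [ 0.5806 -0.1666  0.3189] 0.029449235980204984 [ 2.9 -1.3 -2.4]
[[14.9083, 0.1536, 1218.0, 0.1642, 1838.0], [15.0583, 0.1606, 1188.0, 0.1568, 1882.0], [15.2083, 0.1644, 1181.0, 0.153, 1907.0], [15.3583, 0.1624, 1175.0, 0.1551, 1901.0], [15.5083, 0.1556, 1205.0, 0.1619, 1851.0], [15.6583, 0.148, 1237.0, 0.1697, 1811.0], [15.8083, 0.1437, 1233.0, 0.1748, 1763.0], [15.9583, 0.1441, 1230.0, 0.174, 1775.0], [16.1083, 0.1495, 1227.0, 0.1684, 1804.0]]
[ 0.85365447 -0.00111966  0.05866672] 0.058677401364937 0.0009223232428430604
```

View pics/side3.png

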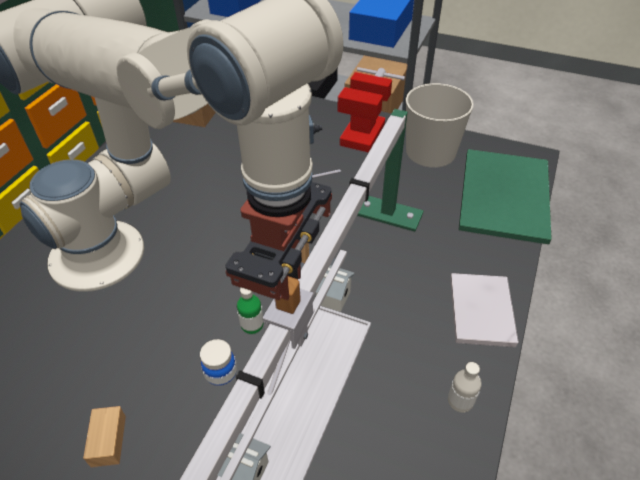

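The trolley is at the tray (knob at about (288,293)), the gripper still holds it, and the bottle and jar are standing. The swing left is about 0.06 rad. Next come zero-net move pairs, using the measured response to tune the gain and phase.

```bash
cat >> h.py <<'E'
def phasor(D,tref=0.):
    t=D[:,0];c,e=fit(t,(D[:,1]-D[:,3])/.36);return (c[1]-1j*c[2])*np.exp(-1j*W*(t[0]-tref)),e,c[0]
def pair(P,G,S,T=.4):
    """P: phasor at time 0; G: measured/nominal response. -d then +d half a period later, cancelling P"""
    d=abs(P)/(2*Vn(T)/.404*abs(G))
    tm=(np.pi-np.angle(P)+np.angle(G))/W   # nominal centre of the first move
    now=state()["time"];tm+=2*np.pi/W*np.ceil((now+.02+T/2-tm)/(2*np.pi/W))
    hold(tm-T/2-now);a=state()["time"];move_l(kpos(S-d),d/T);e1=state()["time"]
    b=tm+np.pi/W-T/2-e1;print("slack",b);hold(max(b,.001));c=state()["time"];move_l(kpos(S),d/T)
    return d, -(-d*Vn(T)/.404*np.exp(-1j*W*(a+T/2))+d*Vn(T)/.404*np.exp(-1j*W*(c+T/2)))
E
python3 - <<'E'
from h import *
S=-.206;G=np.exp(-1j*W*.03)
P=phasor(np.load("w1.npy"))[0]
for k in range(2):
    d,nom=pair(P,G,S)
    D=watch(24,S);Q,e,_=phasor(D)
    g=(Q-P)/nom;print("d",d,"before",abs(P),"after",abs(Q),"res",e,"G",abs(g),np.angle(g),"t",state()["time"])
    if k==0:G=g
    P=Q
print(np.round(state()["ee_pos"],4))
np.save("P.npy",[P,G])
E
```

```text
slack 0.08435127347967963
d 0.01303303755402298 before 0.06016275178853314 after 0.01697751119353103 res 0.00041924601129007447 G 1.24451177205347 -0.01609266501167964 t 19.3
slack 0.08746741298631378
d 0.0029552414589505134 before 0.01697751119353103 after 0.002176774099939785 res 0.00028975323913676813 G 1.1435911755126187 -0.12955143607174485 t 22.3917
[ 0.5806 -0.1668  0.319 ]
```

```bash
python3 - <<'E'
from h import *
S=-.206;P,_=np.load("P.npy");G=1.15*np.exp(-.1j)
pair(P,G,S);D=watch(22,S);print("amp",abs(phasor(D)[0]),phasor(D)[1:],state()["time"])
hold(6)
D=watch(3,S);print(np.round((D[:,1]-D[:,3])/.36,4))
gripper_open();p=kpos(S);move_l([p[0],p[1],.42],.1);print(state()["time"],np.round(state()["ft_force"],1))
D=watch(12,S);print(np.round((D[:,1]-D[:,3])/.36,4))
C=cloud(get_image("side"))
q=C[(abs(C[...,2]-.35)<.004)&(abs(C[...,0]-.58)<.03)&(abs(C[...,1]+.167)<.04)];print("knob",q.mean(0) if len(q) else None)
a=get_image("side")["frame"];cv2.imwrite("pics/side4.png",a)
E
```

```text
slack 0.35124445241253
amp 0.0023306446766667116 (np.float64(0.00027549567354839046), np.float64(-0.029076831418601366)) 25.6667
[-0.0308 -0.0304 -0.0309]
33.9833 [-0.7  0.  -0.5]
[-0.031  -0.0311 -0.0312 -0.0308 -0.0306 -0.0309 -0.0303 -0.03   -0.0289
 -0.0279 -0.028  -0.0278]
knob [ 0.58043014 -0.16815653  0.3501505 ]
```

View pics/side4.png

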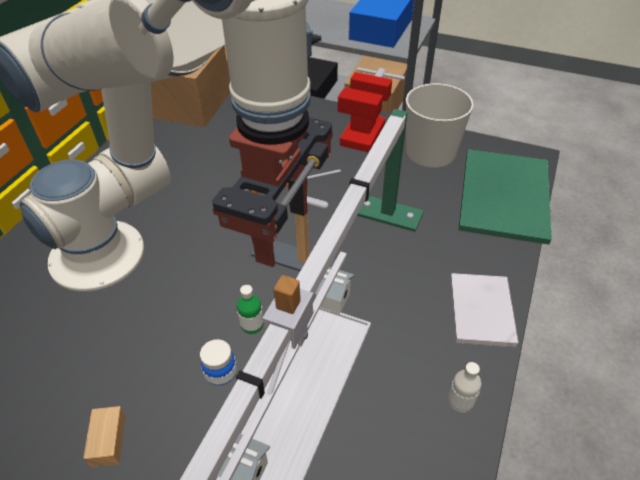

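The knob is released at (287,293) and the hanger hangs level over the tray with about 0.002 rad of swing. The prop stands clear of the hanger at (300,230), and the bottle and jar are upright.

```bash
python3 -c "
from bench import *
print(job_done())"
```

```text
the job is handed in; nothing more can be done
None
```

The job is handed in at about 34 s of the 61 s allowed: the prop stands upright clear of the hanger, and the hanger was held level and still (about 0.002 rad of swing) for over 6 s, centred over the tray to within about 1 mm, then let go, with the bottle and jar still upright.

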